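# Hold the last carton over its gap in the food parcel

### The job

Stand the flat cracker carton up on one of its small ends on the bench and let go of it, so that it stands by itself. Then pick it up again, carry it clear of the things on the bench and over the wall of the open parcel box, and hold it upright and still over the empty gap among the packed goods, centred and turned so that it would drop straight in, with its lower end about two centimetres above the box rim, so that a colleague can slip the packing list in under it. Finish while still holding it there: do not lower it in, and do not knock the box or disturb the packed goods or the things on the bench.

Things in the scene. Friction and masses are not known exactly. Their poses are not given: they have to be found in the camera images.
- carton: the slim cracker carton, a stiff white paperboard box 130 x 66 x 32 mm, about 0.18 kg, the only flat carton on the bench; it starts lying on a broad face. Origin: centre of the broad face it lies on at the start. Its x runs along the 130 mm length, y along the 66 mm width, z along the 32 mm thickness (up at the start). Its two small ends (66 x 32 mm) are alike and either may be the lower one.
- carton_center (a point): the centre of the carton (16 mm along its z from its origin); same axes as the carton.
- parcel: the open cardboard parcel box, fixed on the bench: 298 mm long (its x) by 168 mm wide (its y) outside, 120 mm high, walls and floor 4 mm; packed with tins, a jar and a bottle. Long-side flaps hang flat against the walls (adding 4 mm a side), end flaps slope outwards and down, adding about 35 mm at each end. Origin: centre of its underside, z up.
- gap (a point): the centre of the empty gap among the packed goods, at the height of the box rim (120 mm above the bench); axes as the parcel's. The gap is 58 mm along the parcel's x and 100 mm along its y, so the standing carton fits with its 32 mm thickness along the parcel's x and its 66 mm width along the parcel's y. In the parcel's frame it lies at x +38, y -30 mm, between tin_c and tin_e.
- tin_a: a ribbed steel food tin, 74 mm in diameter, 110 mm tall, packed in the parcel (its lid 6 mm below the rim). Origin: centre of its underside.
- tin_b: a ribbed steel food tin, 74 mm in diameter, 110 mm tall, packed in the parcel (its lid 6 mm below the rim). Origin: centre of its underside.
- tin_c: a ribbed steel food tin, 74 mm in diameter, 110 mm tall, packed in the parcel (its lid 6 mm below the rim). Origin: centre of its underside.
- tin_d: a ribbed steel food tin, 74 mm in diameter, 110 mm tall, packed in the parcel (its lid 6 mm below the rim). Origin: centre of its underside.
- tin_e: a ribbed steel food tin, 74 mm in diameter, 110 mm tall, packed in the parcel (its lid 6 mm below the rim). Origin: centre of its underside.
- jar_small: a small glass jar with a metal lid, 54 mm in diameter, 100 mm tall, packed in the parcel at the end of the gap. Origin: centre of its underside.
- water_bottle: a clear water bottle with a cap, 66 mm in diameter, 200 mm tall, packed in a corner of the parcel and standing 84 mm above the rim. Origin: centre of its underside.
- bench_tin: a food tin like the packed ones (74 mm in diameter, 110 mm tall) standing loose on the bench between the carton and the parcel; leave alone. Origin: centre of its underside.
- bench_jar: a glass jar, 68 mm in diameter, 115 mm tall, standing loose on the bench between the carton and the parcel; leave alone. Origin: centre of its underside.
- tape_roll: a roll of packing tape, 96 mm in diameter, 48 mm high, lying on the bench farther from the robot; leave alone. Origin: centre of its underside.
Things that resemble listed ones, but are neither listed nor needed, are in the scene too. What is shaped like the carton but purple is not meant.

How it is judged:
By the outcome, as a careful person would: the job done as asked, in the order asked, and still so for the second after the job is handed in, while the arm keeps its last pose, push and grip.
It also fails if it takes over 67 s, if anything falls off the work surface, if the arm or the gripper's body presses on something with over 40 N, if the wrist force passes 120 N, or if a joint passes its speed limit or range.

### The arm

A 6-joint arm with a two-finger parallel gripper is mounted at the origin on the work surface. World frame = base frame: x ahead of the robot, y to its left, z up, the work surface at z = 0. Lengths are in mm, angles in rad, forces in N, time in s.
With the tool pointing down it reaches from about 400 to 925 mm from the base axis. Payload 12.5 kg.
Tool frame: the origin (TCP) lies between the finger pads; the fingertips stand 11 mm ahead of it and the grasp point (between the pads) lies 8 mm behind it; y points along the fingers, x is the direction in which the jaws open and shut, and the axes are right-handed (so a half turn about y gives the same grasp; the last joint's range is limited). The gripper opens to 95 mm and grips with 3 to 60 N. Pads are 20 mm wide; open, the fingers measure 119 mm over their backs; the gripper's body (75 mm by 180 mm) begins 59 mm behind the grasp point.
Start: joints at [-1.433, 0.491, 1.559, -0, 1.092, -0.106], TCP at [150.892, -606.529, 225.661] pointing down, gripper open.
Joint ranges: [-3.1, 3.1], [-0.84, 2.19], [0.05, 2.79], [-1.13, 4.28], [0.06, 2.93], [-2.69, 2.69]. Speed limits (rad/s): [2.22, 2.22, 2.79, 3.14, 3.14, 3.14].

### API

Orientations are given as [roll, pitch, yaw] about the fixed x, y, z axes, in that order (R = Rz(yaw) Ry(pitch) Rx(roll)).
In Python, from cell import env gives the robot as it stands.
- The arm moves only by the tool jog_arm, never from a script. Its argument "series" is a list of rows, each an object of numbers: "dx", "dy", "dz": the shift along the world's x, y, z in m; "rx", "ry", "rz": the turn, a rotation vector about the world's x, y, z in degrees; "gripper": the opening, from 0 (shut) to 1 (fully open). A call has 1 to 12 rows; each row shifts and turns the commanded pose from where the row before left it; what a row does not reach is not made up. A row lasts 1/10 s, in which the tool goes at most 50 mm and 8.59 degrees, less where a joint would pass 70% of its speed; a pose out of reach is approached as far as the arm can. A call is refused whole if a number of a shift passes 0.05 or a number of a turn 8.59, either way. A call with a gripper value outside its range is refused whole. The fingers move at their own pace and stop on an object; the grip force is fixed at half the most. Time passes only in rows, so rows that do not move let the fingers close. It gives the time, the measured TCP pose, the force and the opening at its end, in the units of the state.
- env.state(): the state, without advancing time (a new reading comes with each control period).
- env.read_camera(name): name is "scene" or "top" or "wrist"; returns the picture (384x512x3 uint8, red, green, blue); there is no depth.
- env.camera_info(name): a dict with "camera_matrix" (3x3 intrinsics, pixels), "R" (3x3) and "t" (3): a world point X has camera coordinates R X + t; the wrist camera has in their place "mount" (4x4, takes a point from camera to tool coordinates, whose origin is the TCP and whose axes are the tool frame's). Camera axes: x right, y down, z forward; pixel columns grow to the right and rows downward; lengths in mm; the calibration is good to about 2 mm. A picture is of the moment at which its call begins: read the wrist's pose just before it. camera_info takes no time and is no camera call.
- env.job_done(): hands the job in, once; it reports no verdict.
The state is a dict: "t": time; "joints": joint angles; "qvel": joint speeds; "tau": joint torques, N m; "eef_pos": TCP position; "tcp_rot": TCP orientation; "ft_force": force on the tool from outside, world axes, zero at the start; "moment": the same for the moment, N m; "opening": opening from 0.0 (shut) to 1.0 (fully open).
Only numpy, scipy, OpenCV 4.12 (cv2) and the standard library are available. Lean on these libraries where they do the work, as an engineer would, in place of code of your own. Each camera call takes 0.05 s, during which the arm holds its last target.

## Working session

There is one attempt and no reset: what is moved stays moved. The work goes in short steps, Python scripts to look and compute and a tool call to move; the robot and the scene stay as the last step left them, time stands still between calls to the robot, and variables do not carry over. Pictures are saved under pics/ and viewed, and the job is handed in when it is done.

Besides the shell and the picture viewer there is one more tool, called after "Call:" as name(argument=value, ...), one argument or row to a line, values as JSON. jog_arm: Moves the arm, as the interface text tells. Its arguments: {"type":"object","properties":{"series":{"type":"array"}},"required":["series"]}

```bash
mkdir -p pics; ls; python3 - <<'E'
from cell import env
import cv2,numpy as np
print(env.state())
for n in ["scene","top","wrist"]:
    im=env.read_camera(n); cv2.imwrite(f"pics/{n}0.png",im[:,:,::-1])
    print(n,env.camera_info(n))
E
```

```text
pics
{'t': 0.0, 'joints': array([-1.43260393e+00,  4.91559917e-01,  1.55945588e+00,  3.51972682e-06,
        1.09166321e+00, -1.05587659e-01]), 'qvel': array([-7.97651736e-07, -1.64814524e-03, -4.80702578e-04, -1.10071640e-03,
       -1.62189271e-04,  1.42919305e-03]), 'tau': array([-3.38969599e-03, -6.12648225e+01, -2.58181250e+01,  6.91801356e-02,
        4.83157870e-02, -1.27185190e-04]), 'eef_pos': array([ 150.85701165, -606.28835186,  225.05929644]), 'tcp_rot': array([-1.57067873e+00,  1.07997081e-03, -1.32701783e+00]), 'ft_force': array([-0.63979396, -0.33457869,  0.67382469]), 'moment': array([-0.05457738, -0.02779558,  0.03817522]), 'opening': 0.996356357442399}
scene {'camera_matrix': array([[414.88911263,   0.        , 262.71393334],
       [  0.        , 414.88911263, 193.99528311],
       [  0.        ,   0.        ,   1.        ]]), 'R': array([[ 7.95237913e-01,  6.06297334e-01, -4.52559588e-04],
       [ 3.37909536e-01, -4.43831871e-01, -8.29958081e-01],
       [-5.03402232e-01,  6.59861208e-01, -5.57825582e-01]]), 't': array([-448.23290151, -127.34529991, 1371.51763369
[... 217 characters left out ...]
6, -0.02687186],
       [-0.99736692, -0.01352863, -0.07124741],
       [ 0.0708496 ,  0.02790383, -0.99709664]]), 't': array([-15.39621271, 560.84233651, 981.67898515])}
wrist {'camera_matrix': array([[267.41808299,   0.        , 258.66452774],
       [  0.        , 267.41808299, 191.70660661],
       [  0.        ,   0.        ,   1.        ]]), 'mount': array([[ 9.99999824e-01,  4.31901774e-04,  4.06078753e-04,
        -8.59328809e-01],
       [-2.65183318e-04, -2.86740130e-01,  9.58008365e-01,
        -1.59318851e+02],
       [ 5.30204587e-04, -9.58008304e-01, -2.86739965e-01,
         8.18106601e+01],
       [ 0.00000000e+00,  0.00000000e+00,  0.00000000e+00,
         1.00000000e+00]])}
```

View pics/scene0.png

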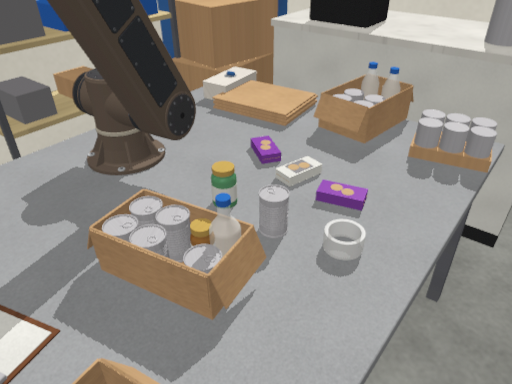

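View pics/top0.png

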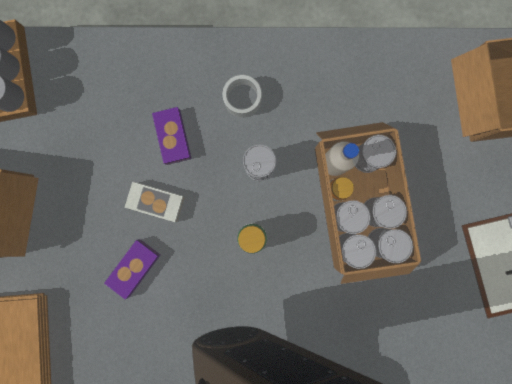

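View pics/wrist0.png

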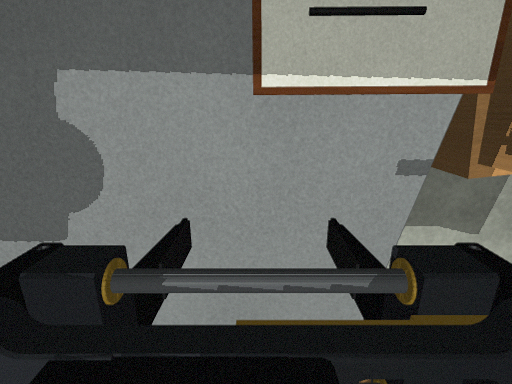

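The top view shows the white carton at (153,202), with purple look-alikes at (171,135) and (132,269). The bench jar is at (251,239), the bench tin at (260,161), the tape roll at (242,94) and the parcel around (370,200). In the scene view the carton is at (299,171), and the white object at (230,82) stands upright further back. The white flat one fits the description, so I'll crop it to check and measure it.

```bash
cat > h.py <<'E'
from cell import env
import cv2,numpy as np
def ray(n,uv,z,info=None):
    i=env.camera_info(n);K,R,t=i["camera_matrix"],i["R"],i["t"]
    uv=np.atleast_2d(np.array(uv,float)); d=np.c_[uv,np.ones(len(uv))]@np.linalg.inv(K).T@R
    c=-R.T@t
    return c+d*((z-c[2])/d[:,2])[:,None]
def proj(n,X):
    i=env.camera_info(n);p=(np.atleast_2d(X)@i["R"].T+i["t"])@i["camera_matrix"].T
    return p[:,:2]/p[:,2:]
def rect(pts):
    (c,s,a)=cv2.minAreaRect(np.float32(pts[:,:2])); b=cv2.boxPoints((c,s,a)); 
    e=b[1]-b[0]; f=b[2]-b[1]
    L=e if np.hypot(*e)>np.hypot(*f) else f
    return np.array(c),sorted(s),np.degrees(np.arctan2(L[1],L[0]))%180
E
python3 - <<'E'
from h import *
im=cv2.imread("pics/top0.png"); hsv=cv2.cvtColor(im,cv2.COLOR_BGR2HSV)
roi=im[175:230,115:195]; cv2.imwrite("pics/crop0.png",cv2.resize(roi,None,fx=8,fy=8,interpolation=cv2.INTER_NEAREST))
m=((hsv[...,2]>150)&(hsv[...,1]<45)).astype(np.uint8)
n,l,s,c=cv2.connectedComponentsWithStats(m)
for i in range(1,n):
    if s[i,4]>60: print(s[i],c[i])
k=l[202,135] or l[195,140]
pts=np.argwhere(l==k)[:,::-1]
hull=cv2.convexHull(pts.astype(np.int32))[:,0]
print("carton",rect(ray("top",hull,32)))
br=((hsv[...,0]>4)&(hsv[...,0]<22)&(hsv[...,1]>90)).astype(np.uint8)
br[:, :310]=0; br[:110]=0; br[:,425:]=0; br[290:]=0
pts=np.argwhere(cv2.morphologyEx(br,cv2.MORPH_OPEN,np.ones((3,3))))[:,::-1]
print("parcel",rect(ray("top",cv2.convexHull(pts.astype(np.int32))[:,0],118)))
for nme,uv,z in [("tinE",(380,151),114),("tin",(390,211),114),("tin",(353,217),114),("tin",(358,251),114),("tin",(395,246),114),("jarS",(344,188),104),("btin",(260,161),110),("bjar",(251.5,239),115),("tape",(242,94),48),("purp1",(171,135),32),("purp2",(132,269),32)]:
    print(nme,ray("top",uv,z)[0].round())
cv2.imwrite("pics/crop1.png",cv2.resize(im[110:300,300:440],None,fx=4,fy=4,interpolation=cv2.INTER_CUBIC)[:600])
E
```

```text
[222  75  39  38 384] [241.27604167  93.203125  ]
[246 147  28  28 559] [259.73166369 160.04651163]
[329 148  19  21 256] [337.140625   158.62890625]
[371 154  21  11 116] [381.01724138 159.00862069]
[125 182  57  40 766] [152.96866841 201.73629243]
[376 197  28  29 588] [389.32482993 211.53061224]
[339 202  29  30 599] [353.16026711 217.20033389]
[ 468  219   44   39 1274] [491.31632653 238.40502355]
[381 231  29  30 634] [395.44164038 245.53154574]
[344 236  30  31 651] [358.70814132 251.06144393]
[490 302  22  11 146] [500.79452055 307.04109589]
carton (array([517.25091553, 240.2270813 ]), [65.40681457519531, 129.10142517089844], np.float32(74.73349))
parcel (array([ 518.54943848, -256.82940674]), [186.11053466796875, 325.2897033691406], np.float32(9.371327))
tinE [ 635. -287.  114.]
tin [ 502. -308.  114.]
tin [ 487. -228.  114.]
tin [ 413. -238.  114.]
tin [ 426. -319.  114.]
jarS [ 552. -210.  104.]
btin [610. -21. 110.]
bjar [435.  -5. 115.]
tape [781.  26.  48.]
purp1 [682. 201.  32.]
purp2 [354. 286.  32.]
```

View pics/crop0.png

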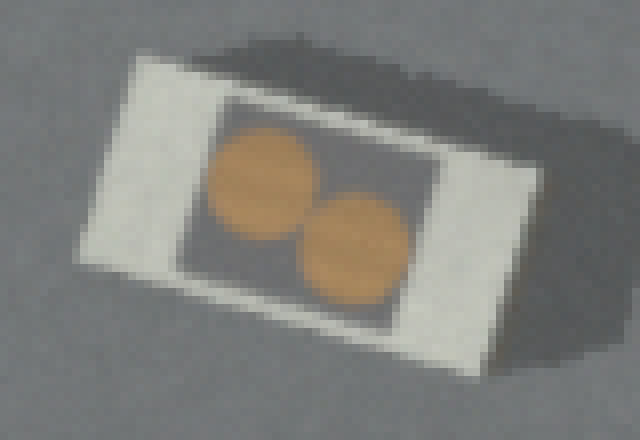

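View pics/crop1.png

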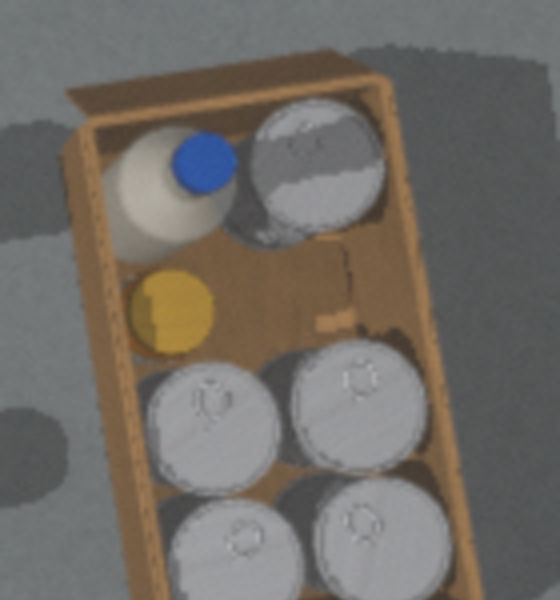

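The crop shows a white paperboard box with a cracker window. It measures 65 x 129 mm on the z=32 plane, matching the carton. The second crop shows the gap at about (384,181), between the tins at (380,151) and (390,211). Next I'll refine the parcel pose from its rim corners.

```bash
python3 - <<'E'
from h import *
im=cv2.imread("pics/top0.png")
cv2.imwrite("pics/crop2.png",cv2.resize(im[220:290,320:430],None,fx=7,fy=7,interpolation=cv2.INTER_CUBIC))
cv2.imwrite("pics/crop3.png",cv2.resize(im[120:190,310:420],None,fx=7,fy=7,interpolation=cv2.INTER_CUBIC))
E
```

```text
(no output)
```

View pics/crop2.png

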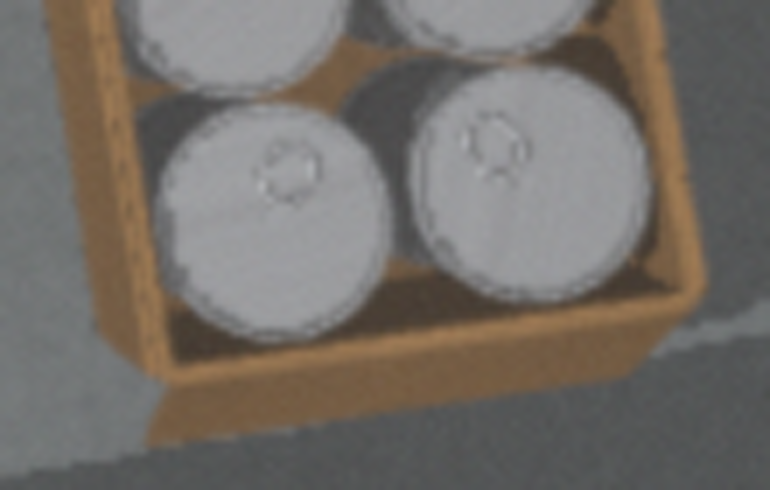

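View pics/crop3.png

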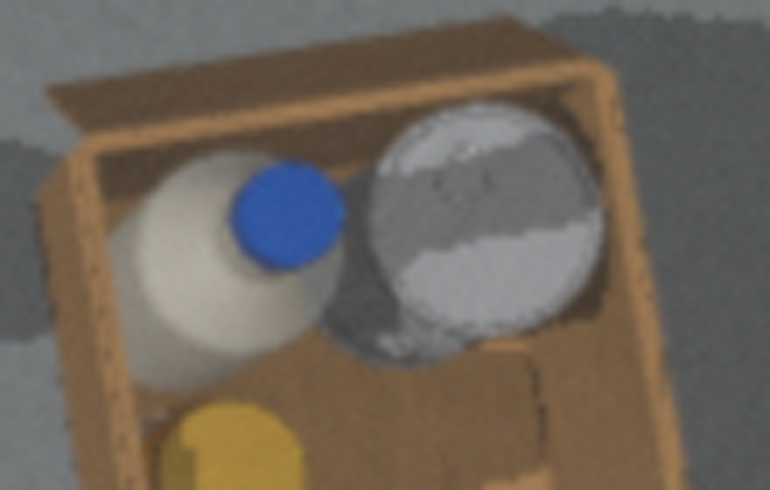

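```bash
python3 - <<'E'
from h import *
p=lambda u,v,a,b:(a+(u+.5)/7-.5,b+(v+.5)/7-.5)
uv=[p(97,155,310,120),p(592,80,310,120),p(682,290,320,220),p(175,362,320,220)]
X=ray("top",uv,120)[:,:2]; print(X.round(1))
M=np.array([[145,80],[145,-80],[-145,-80],[-145,80]],float)
print([np.hypot(*(X[i]-X[(i+1)%4])).round(1) for i in range(4)],"expect 160 290")
c=X.mean(0); z=((X-c)@[1,1j])*np.conj(M@[1,1j]); yaw=np.angle(z.sum())
R=np.array([[np.cos(yaw),-np.sin(yaw)],[np.sin(yaw),np.cos(yaw)]])
print("c",c,"yaw",np.degrees(yaw),"resid",(X-c-M@R.T).round(1).tolist())
print("gap",c+R@[38,-30])
t1=ray("top",(381,151),114)[0,:2];t2=ray("top",(389.8,211.5),114)[0,:2]
print("tins local",(R.T@(t1-c)).round(),(R.T@(t2-c)).round())
E
```

```text
[[ 653.  -161.3]
 [ 678.7 -317.1]
 [ 394.7 -363.6]
 [ 369.7 -207.9]]
[np.float64(157.9), np.float64(287.8), np.float64(157.7), np.float64(287.1)] expect 160 290
c [ 524.02861223 -262.45835354] yaw 9.298700841787923 resid [[-1.2, -1.2], [-1.4, 0.9], [0.8, 1.3], [1.7, -1.0]]
gap [ 566.37671202 -285.92404006]
tins local [105. -45.] [-30. -41.]
```

Parcel centre is (524,-262) with yaw 9.3°, and the inner rim comes out at 158 x 287 mm against 160 x 290 expected. That puts the gap at (566,-286). The tins leave a gap of 7 to 68 mm along the parcel's x, centred at 37.5, which agrees with the given +38. The carton is at (517,240) with its long axis at 74.7°.

Plan:
1. Grip across the 66 mm width with the tool pre-tilted -30°.
2. Turn +90° about the jaw axis, set the carton down and release.
3. Regrasp from the top.

I'll travel high over the bench first.

Call:
jog_arm(
  series=[
    {"dx":0.03,"dy":0.026,"dz":0.02,"rz":2.5},
    {"dx":0.03,"dy":0.026,"dz":0.02,"rz":2.5},
    {"dx":0.03,"dy":0.026,"dz":0.02,"rz":2.5},
    {"dx":0.03,"dy":0.026,"dz":0.02,"rz":2.5},
    {"dx":0.03,"dy":0.026,"dz":0.02,"rz":2.5},
    {"dx":0.03,"dy":0.026,"dz":0.01,"rz":2.5},
    {"dx":0.03,"dy":0.026,"dz":0.01,"rz":2.5},
    {"dx":0.03,"dy":0.026,"rz":2.5},
    {"dx":0.03,"dy":0.026,"rz":2.5},
    {"dx":0.03,"dy":0.026,"rz":2.5},
    {"dx":0.03,"dy":0.026,"rz":2.5},
    {"dx":0.02,"dy":0.03,"rz":2.5},
  ],
)

```text
$.series[0]: bad value
```

Call:
jog_arm(
  series=[
    {"dy":0.045,"rz":3},
    {"dy":0.045,"rz":3},
    {"dy":0.045,"rz":3},
    {"dy":0.045,"rz":3},
    {"dy":0.045,"rz":3},
    {"dy":0.045,"rz":3},
    {"dy":0.045,"rz":3},
    {"dy":0.045,"rz":3},
    {"dy":0.045,"rz":3},
    {"dy":0.045,"rz":3},
    {"dy":0.045,"dz":-0.03},
    {"dy":0.04,"dz":-0.03},
  ],
)

```text
$.series[0]: bad value
```

Call:
jog_arm(
  series=[
    {"dx":0.03,"dy":0.026,"dz":0.02,"rx":0,"ry":0,"rz":2.5,"gripper":1},
  ],
)

```text
t: 0.25
eef_pos: [178.8, -581.2, 243.1]
tcp_rot: [-1.571, 0.004, -1.286]
ft_force: [1.2, 0.7, 0.2]
opening: 1.003
```

Rows need all seven keys, so I'll give them in full.

Call:
jog_arm(
  series=[
    {"dx":0.03,"dy":0.026,"dz":0.02,"rx":0,"ry":0,"rz":2.5,"gripper":1},
    {"dx":0.03,"dy":0.026,"dz":0.02,"rx":0,"ry":0,"rz":2.5,"gripper":1},
    {"dx":0.03,"dy":0.026,"dz":0.02,"rx":0,"ry":0,"rz":2.5,"gripper":1},
    {"dx":0.03,"dy":0.026,"dz":0.02,"rx":0,"ry":0,"rz":2.5,"gripper":1},
    {"dx":0.03,"dy":0.026,"dz":0.01,"rx":0,"ry":0,"rz":2.5,"gripper":1},
    {"dx":0.03,"dy":0.026,"dz":0.01,"rx":0,"ry":0,"rz":2.5,"gripper":1},
    {"dx":0.03,"dy":0.026,"dz":0,"rx":0,"ry":0,"rz":2.5,"gripper":1},
    {"dx":0.03,"dy":0.026,"dz":0,"rx":0,"ry":0,"rz":2.5,"gripper":1},
    {"dx":0.03,"dy":0.026,"dz":0,"rx":0,"ry":0,"rz":2.5,"gripper":1},
    {"dx":0.03,"dy":0.026,"dz":0,"rx":0,"ry":0,"rz":2.5,"gripper":1},
    {"dx":0.02,"dy":0.03,"dz":0,"rx":0,"ry":0,"rz":2.5,"gripper":1},
    {"dx":0,"dy":0.04,"dz":0,"rx":0,"ry":0,"rz":2.5,"gripper":1},
  ],
)

```text
t: 1.45
eef_pos: [502.6, -249.6, 344.6]
tcp_rot: [-1.571, 0.001, -0.758]
ft_force: [-0.5, 0.1, -0.5]
opening: 1.001
```

Call:
jog_arm(
  series=[
    {"dx":0,"dy":0.045,"dz":0,"rx":0,"ry":0,"rz":3,"gripper":1},
    {"dx":0,"dy":0.045,"dz":0,"rx":0,"ry":0,"rz":3,"gripper":1},
    {"dx":0,"dy":0.045,"dz":0,"rx":0,"ry":0,"rz":3,"gripper":1},
    {"dx":0,"dy":0.045,"dz":0,"rx":0,"ry":0,"rz":3,"gripper":1},
    {"dx":0,"dy":0.045,"dz":0,"rx":0,"ry":0,"rz":3,"gripper":1},
    {"dx":0,"dy":0.045,"dz":0,"rx":0,"ry":0,"rz":3,"gripper":1},
    {"dx":0,"dy":0.045,"dz":0,"rx":0,"ry":0,"rz":3,"gripper":1},
    {"dx":0,"dy":0.045,"dz":0,"rx":0,"ry":0,"rz":3,"gripper":1},
    {"dx":0,"dy":0.045,"dz":0,"rx":0,"ry":0,"rz":3,"gripper":1},
    {"dx":0,"dy":0.045,"dz":0,"rx":0,"ry":0,"rz":1,"gripper":1},
    {"dx":0,"dy":0.03,"dz":-0.02,"rx":0,"ry":0,"rz":0,"gripper":1},
    {"dx":0,"dy":0,"dz":-0.03,"rx":0,"ry":0,"rz":0,"gripper":1},
  ],
)

```text
t: 2.65
eef_pos: [500.9, 232.8, 295.8]
tcp_rot: [-1.569, -0.002, -0.268]
ft_force: [-0.2, -0.6, -0.7]
opening: 1.001
```

```bash
cat >> h.py <<'E'
from scipy.spatial.transform import Rotation as Ro
def wray(uv,z,st):
    i=env.camera_info("wrist");K=i["camera_matrix"];M=i["mount"]
    Rt=Ro.from_euler("xyz",st["tcp_rot"]).as_matrix()
    uv=np.atleast_2d(np.array(uv,float)); d=np.c_[uv,np.ones(len(uv))]@np.linalg.inv(K).T@M[:3,:3].T@Rt.T
    c=Rt@M[:3,3]+st["eef_pos"]
    return c+d*((z-c[2])/d[:,2])[:,None]
E
python3 - <<'E'
from h import *
st=env.state(); print(st["joints"].round(3),st["eef_pos"].round(1))
im=env.read_camera("wrist")[:,:,::-1].copy(); cv2.imwrite("pics/w1.png",im)
hsv=cv2.cvtColor(im,cv2.COLOR_BGR2HSV)
m=((hsv[...,2]>150)&(hsv[...,1]<45)).astype(np.uint8)
n,l,s,c=cv2.connectedComponentsWithStats(m)
for i in range(1,n):
    if s[i,4]>300:
        pts=np.argwhere(l==i)[:,::-1]; h=cv2.convexHull(pts.astype(np.int32))[:,0]
        print(s[i],rect(wray(h,32,st)))
E
```

```text
[0.315 0.32  1.644 0.    1.175 0.583] [500.9 232.8 295.8]
[ 246  116   44   82 1819] (array([517.61407471, 240.31149292]), [65.77839660644531, 129.47900390625], np.float32(74.69862))
[ 415  204   67   41 1008] (array([789.79119873,  47.88457108]), [74.39537811279297, 121.26962280273438], np.float32(165.9074))
```

View pics/w1.png

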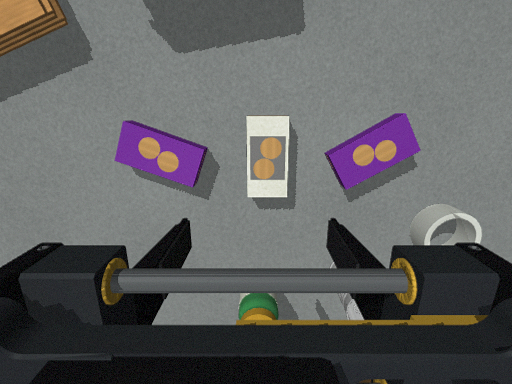

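Call:
jog_arm(
  series=[
    {"dx":0,"dy":0,"dz":-0.03,"rx":-7.72,"ry":2.12,"rz":0,"gripper":1},
    {"dx":0,"dy":0,"dz":-0.03,"rx":-7.72,"ry":2.12,"rz":0,"gripper":1},
    {"dx":0,"dy":0,"dz":0,"rx":0,"ry":0,"rz":0,"gripper":1},
  ],
)

```text
t: 3.0
eef_pos: [500.0, 230.0, 231.8]
tcp_rot: [-1.858, 0.005, -0.269]
ft_force: [-0.7, 0.0, -0.5]
opening: 0.996
```

```bash
python3 - <<'E'
from h import *
st=env.state(); print(st["joints"].round(3),st["eef_pos"].round(1)); R=Ro.from_euler("xyz",st["tcp_rot"]).as_matrix(); print(R.round(3))
E
```

```text
[ 0.414  0.462  1.624 -0.23   1.251  0.777] [500.  230.  231.8]
[[ 0.964 -0.08   0.254]
 [-0.266 -0.272  0.925]
 [-0.005 -0.959 -0.283]]
```

The wrist view shows the white carton at (268,157), squarely in line with the jaws. It measures 65.8 x 129.5 mm at (517.6,240.3), 74.7°, so both views agree. The j4 sign is as I expected, so I'll finish the pre-tilt and descend.

Call:
jog_arm(
  series=[
    {"dx":0.01,"dy":0.01,"dz":-0.04,"rx":-6.5,"ry":1.78,"rz":0,"gripper":1},
    {"dx":0.01,"dy":0.01,"dz":-0.04,"rx":-6.5,"ry":1.78,"rz":0,"gripper":1},
    {"dx":0,"dy":0,"dz":-0.04,"rx":0,"ry":0,"rz":0,"gripper":1},
    {"dx":0,"dy":0,"dz":-0.03,"rx":0,"ry":0,"rz":0,"gripper":1},
    {"dx":0,"dy":0,"dz":0,"rx":0,"ry":0,"rz":0,"gripper":1},
  ],
)

```text
t: 3.5
eef_pos: [520.1, 248.5, 83.6]
tcp_rot: [-2.087, 0.003, -0.272]
ft_force: [-0.8, 0.0, -0.4]
opening: 0.998
```

```bash
cat > s.py <<'E'
from h import *
st=env.state(); R=Ro.from_euler("xyz",st["tcp_rot"]).as_matrix()
print(st["t"],st["joints"].round(3),st["eef_pos"].round(1),"F",st["ft_force"].round(1),"op",st["opening"]); print(R.round(3).tolist())
print("jaw yaw",np.degrees(np.arctan2(R[1,0],R[0,0])),"tilt",np.degrees(np.arctan2(R[2,2],-R[2,1])),"jaw z",R[2,0],"grasp",(st["eef_pos"]-8*R[:,1]).round(1))
E
python3 s.py
```

```text
3.5 [ 0.492  0.748  1.589 -0.389  1.206  0.978] [520.1 248.5  83.6] F [-0.8  0.  -0.4] op 0.9981280217381028
[[0.963, -0.135, 0.232], [-0.269, -0.474, 0.838], [-0.003, -0.87, -0.493]]
jaw yaw -15.58505063799826 tilt -29.55530818799563 jaw z -0.002823347752057226 grasp [521.2 252.3  90.6]
```

Call:
jog_arm(
  series=[
    {"dx":0,"dy":0.002,"dz":-0.03,"rx":0,"ry":0,"rz":0.3,"gripper":1},
    {"dx":0,"dy":0,"dz":-0.025,"rx":0,"ry":0,"rz":0,"gripper":1},
    {"dx":0,"dy":0,"dz":-0.01,"rx":0,"ry":0,"rz":0,"gripper":1},
    {"dx":0,"dy":0,"dz":0,"rx":0,"ry":0,"rz":0,"gripper":1},
  ],
)

```text
t: 3.9
eef_pos: [521.4, 251.2, 21.8]
tcp_rot: [-2.085, -0.002, -0.266]
ft_force: [0.5, 0.1, 0.2]
opening: 1.001
```

Call:
jog_arm(
  series=[
    {"dx":0,"dy":0,"dz":-0.002,"rx":0,"ry":0,"rz":0,"gripper":0.75},
    {"dx":0,"dy":0,"dz":0,"rx":0,"ry":0,"rz":0,"gripper":0.5},
    {"dx":0,"dy":0,"dz":0,"rx":0,"ry":0,"rz":0,"gripper":0.4},
    {"dx":0,"dy":0,"dz":0,"rx":0,"ry":0,"rz":0,"gripper":0.4},
    {"dx":0,"dy":0,"dz":0,"rx":0,"ry":0,"rz":0,"gripper":0.4},
    {"dx":0,"dy":0,"dz":0,"rx":0,"ry":0,"rz":0,"gripper":0.4},
  ],
)

```text
t: 4.5
eef_pos: [521.0, 251.6, 19.2]
tcp_rot: [-2.085, -0.002, -0.265]
ft_force: [0.1, 1.3, 5.0]
opening: 0.693
```

```bash
python3 s.py
```

```text
4.5 [ 0.497  0.838  1.609 -0.412  1.102  1.027] [521.  251.6  19.2] F [0.1 1.3 5. ] op 0.6930312255776411
[[0.965, -0.127, 0.229], [-0.262, -0.475, 0.84], [0.002, -0.871, -0.492]]
jaw yaw -15.20375417497741 tilt -29.481034187882504 jaw z 0.0022074507052784464 grasp [522.1 255.4  26.2]
```

Gripped: the opening is 65.8 mm, which matches the width. Next I lift and turn it upright.

Call:
jog_arm(
  series=[
    {"dx":0,"dy":0,"dz":0.01,"rx":0,"ry":0,"rz":0,"gripper":0.4},
    {"dx":0,"dy":0,"dz":0.02,"rx":0,"ry":0,"rz":0,"gripper":0.4},
    {"dx":0,"dy":0,"dz":0.025,"rx":0,"ry":0,"rz":0,"gripper":0.4},
    {"dx":0,"dy":0,"dz":0.025,"rx":0,"ry":0,"rz":0,"gripper":0.4},
    {"dx":0,"dy":0,"dz":0.02,"rx":2,"ry":-0.55,"rz":0,"gripper":0.4},
    {"dx":0,"dy":0,"dz":0.01,"rx":4,"ry":-1.1,"rz":0,"gripper":0.4},
    {"dx":0,"dy":0,"dz":0,"rx":5,"ry":-1.37,"rz":0,"gripper":0.4},
    {"dx":0,"dy":0,"dz":0,"rx":5,"ry":-1.37,"rz":0,"gripper":0.4},
    {"dx":0,"dy":0,"dz":0,"rx":5,"ry":-1.37,"rz":0,"gripper":0.4},
    {"dx":0,"dy":0,"dz":0,"rx":5,"ry":-1.37,"rz":0,"gripper":0.4},
    {"dx":0,"dy":0,"dz":0,"rx":5,"ry":-1.37,"rz":0,"gripper":0.4},
    {"dx":0,"dy":0,"dz":0,"rx":0,"ry":0,"rz":0,"gripper":0.4},
  ],
)

```text
t: 5.7
eef_pos: [520.4, 250.2, 129.2]
tcp_rot: [-1.523, -0.002, -0.268]
ft_force: [-0.3, -1.3, -2.3]
opening: 0.693
```

```bash
python3 s.py
```

```text
5.7 [0.316 0.529 1.799 0.054 0.786 0.547] [520.4 250.2 129.2] F [-0.3 -1.3 -2.3] op 0.692695827344029
[[0.964, 0.015, 0.265], [-0.265, 0.045, 0.963], [0.002, -0.999, 0.047]]
jaw yaw -15.373528999431299 tilt 2.7113793944050726 jaw z 0.002258751292329053 grasp [520.3 249.8 137.2]
```

Call:
jog_arm(
  series=[
    {"dx":0,"dy":0,"dz":0,"rx":5,"ry":-1.37,"rz":0,"gripper":0.4},
    {"dx":0,"dy":0,"dz":0,"rx":5,"ry":-1.37,"rz":0,"gripper":0.4},
    {"dx":0,"dy":0,"dz":0,"rx":5,"ry":-1.37,"rz":0,"gripper":0.4},
    {"dx":0,"dy":0,"dz":0,"rx":5,"ry":-1.37,"rz":0,"gripper":0.4},
    {"dx":0,"dy":0,"dz":0,"rx":5,"ry":-1.37,"rz":0,"gripper":0.4},
    {"dx":0,"dy":0,"dz":0,"rx":5,"ry":-1.37,"rz":0,"gripper":0.4},
    {"dx":0,"dy":0,"dz":0,"rx":5,"ry":-1.37,"rz":0,"gripper":0.4},
    {"dx":0,"dy":0,"dz":0,"rx":5,"ry":-1.37,"rz":0,"gripper":0.4},
    {"dx":0,"dy":0,"dz":0,"rx":5,"ry":-1.37,"rz":0,"gripper":0.4},
    {"dx":0,"dy":0,"dz":0,"rx":5,"ry":-1.37,"rz":0,"gripper":0.4},
    {"dx":0,"dy":0,"dz":0,"rx":5,"ry":-1.37,"rz":0,"gripper":0.4},
    {"dx":0,"dy":0,"dz":0,"rx":0,"ry":0,"rz":0,"gripper":0.4},
  ],
)

```text
t: 6.9
eef_pos: [520.6, 251.5, 127.4]
tcp_rot: [-0.528, 0.002, -0.268]
ft_force: [0.5, 0.4, -2.1]
opening: 0.693
```

```bash
python3 s.py; python3 - <<'E'
from h import *
for n in ("scene","wrist"):
    im=env.read_camera(n); cv2.imwrite(f"pics/{n}2.png",im[:,:,::-1])
im=cv2.imread("pics/scene2.png"); cv2.imwrite("pics/scene2c.png",cv2.resize(im[60:240,200:400],None,fx=3,fy=3))
E
```

```text
6.9 [-0.069  0.66   2.138  1.559  1.011 -1.167] [520.6 251.5 127.4] F [ 0.5  0.4 -2.1] op 0.6929235293344199
[[0.964, 0.228, 0.135], [-0.265, 0.833, 0.485], [-0.002, -0.504, 0.864]]
jaw yaw -15.347332137892309 tilt 59.75797257022088 jaw z -0.0022255024760200193 grasp [518.7 244.8 131.4]
```

View pics/scene2c.png

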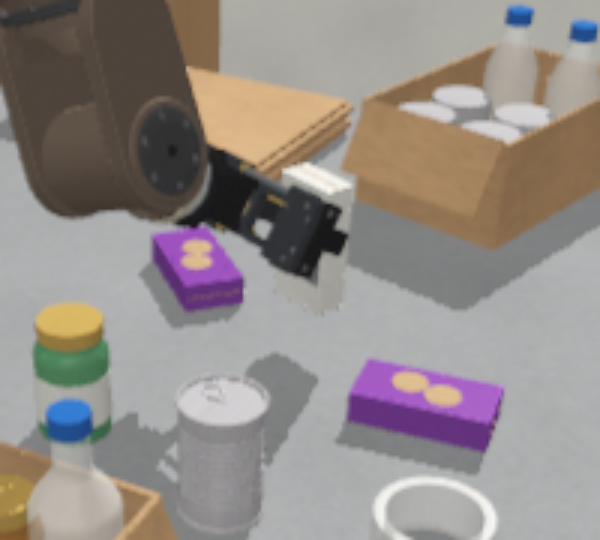

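View pics/wrist2.png

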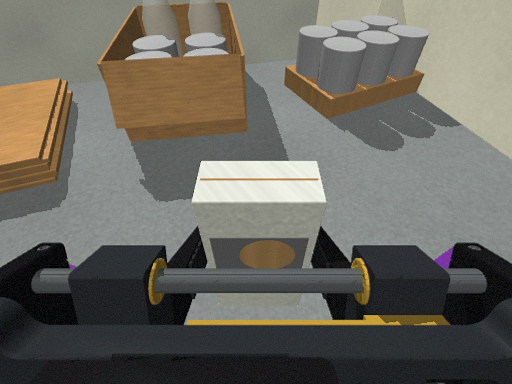

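The scene crop shows the carton upright in the jaws and clear of everything. The wrist view shows its top face level ahead, with corners near (201,161), (318,161), (325,202) and (194,202). I'll check the residual tilt from those corners.

```bash
python3 - <<'E'
from h import *
im=cv2.imread("pics/wrist2.png")
cv2.imwrite("pics/w2c.png",cv2.resize(im[150:330,180:340],None,fx=3.3,fy=3.3,interpolation=cv2.INTER_CUBIC))
st=env.state()
i=env.camera_info("wrist");M=i["mount"];Rt=Ro.from_euler("xyz",st["tcp_rot"]).as_matrix()
obj=np.array([[-33,16,0],[33,16,0],[33,-16,0],[-33,-16,0]],float)
uv=np.array([[201,161],[318,161],[325.5,202],[193.5,202]],float)
for f in range(2):
    n,rv,tv,er=cv2.solvePnPGeneric(obj,uv,i["camera_matrix"],None,flags=cv2.SOLVEPNP_IPPE)
    Rw=Rt@M[:3,:3]@Ro.from_rotvec(rv[f][:,0]).as_matrix(); c=Rt@(M[:3,:3]@tv[f][:,0]+M[:3,3])+st["eef_pos"]
    print(er[f],c.round(1),Rw.round(3).tolist())
E
```

```text
[0.83171373] [523.1 258.1 178.9] [[0.964, 0.266, 0.007], [-0.266, 0.963, 0.033], [0.002, -0.034, 0.999]]
[6.63848485] [522.3 255.  179.6] [[0.964, -0.015, -0.266], [-0.266, -0.043, -0.963], [0.003, 0.999, -0.045]]
```

View pics/w2c.png

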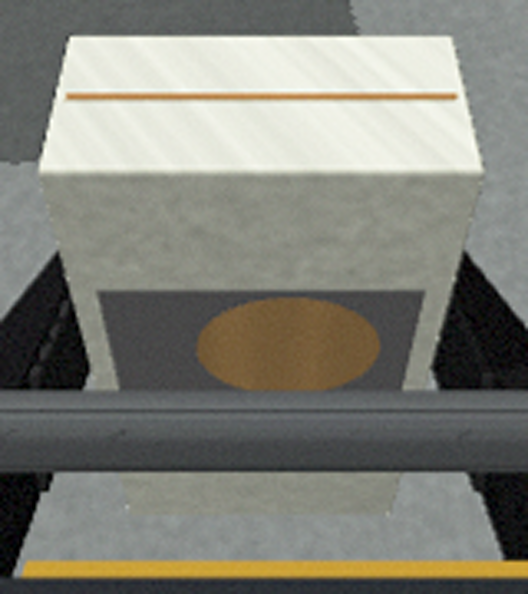

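The pose fit shows a lean of about 2° back, with 0.8° of it still missing from the turn. The bottom is about 49 mm up. I'll correct the tilt by 1.2° and lower it.

Call:
jog_arm(
  series=[
    {"dx":0,"dy":0,"dz":-0.01,"rx":1.16,"ry":-0.32,"rz":0,"gripper":0.4},
    {"dx":0,"dy":0,"dz":-0.015,"rx":0,"ry":0,"rz":0,"gripper":0.4},
    {"dx":0,"dy":0,"dz":-0.012,"rx":0,"ry":0,"rz":0,"gripper":0.4},
    {"dx":0,"dy":0,"dz":-0.005,"rx":0,"ry":0,"rz":0,"gripper":0.4},
    {"dx":0,"dy":0,"dz":0,"rx":0,"ry":0,"rz":0,"gripper":0.4},
    {"dx":0,"dy":0,"dz":0,"rx":0,"ry":0,"rz":0,"gripper":0.4},
  ],
)

```text
t: 7.6
eef_pos: [521.0, 251.9, 87.3]
tcp_rot: [-0.508, -0.003, -0.268]
ft_force: [0.9, -0.2, -2.6]
opening: 0.692
```

```bash
python3 s.py
```

```text
7.6 [-0.073  0.755  2.15   1.631  1.032 -1.303] [521.  251.9  87.3] F [ 0.9 -0.2 -2.6] op 0.69175424845528
[[0.964, 0.233, 0.127], [-0.265, 0.842, 0.47], [0.003, -0.487, 0.874]]
jaw yaw -15.371378756535151 tilt 60.87287485669692 jaw z 0.002719758866186403 grasp [519.1 245.1  91.2]
```

Grasp is at 91 mm, so the bottom should be 8 to 11 mm up. I'll step down and watch the force.

Call:
jog_arm(
  series=[
    {"dx":0,"dy":0,"dz":-0.004,"rx":0,"ry":0,"rz":0,"gripper":0.4},
    {"dx":0,"dy":0,"dz":-0.003,"rx":0,"ry":0,"rz":0,"gripper":0.4},
    {"dx":0,"dy":0,"dz":0,"rx":0,"ry":0,"rz":0,"gripper":0.4},
  ],
)

```text
t: 7.9
eef_pos: [520.9, 251.4, 79.4]
tcp_rot: [-0.508, -0.002, -0.269]
ft_force: [0.6, -0.3, -2.2]
opening: 0.692
```

Call:
jog_arm(
  series=[
    {"dx":0,"dy":0,"dz":-0.001,"rx":0,"ry":0,"rz":0,"gripper":0.4},
    {"dx":0,"dy":0,"dz":0,"rx":0,"ry":0,"rz":0,"gripper":0.4},
  ],
)

```text
t: 8.1
eef_pos: [520.9, 251.4, 78.6]
tcp_rot: [-0.508, -0.002, -0.269]
ft_force: [-0.3, 1.0, -3.2]
opening: 0.692
```

Call:
jog_arm(
  series=[
    {"dx":0,"dy":0,"dz":-0.001,"rx":0,"ry":0,"rz":0,"gripper":0.4},
    {"dx":0,"dy":0,"dz":0,"rx":0,"ry":0,"rz":0,"gripper":0.4},
  ],
)

```text
t: 8.3
eef_pos: [520.9, 251.5, 77.6]
tcp_rot: [-0.508, -0.002, -0.269]
ft_force: [1.0, -0.5, -1.9]
opening: 0.689
```

Call:
jog_arm(
  series=[
    {"dx":0,"dy":0,"dz":-0.001,"rx":0,"ry":0,"rz":0,"gripper":0.4},
    {"dx":0,"dy":0,"dz":0,"rx":0,"ry":0,"rz":0,"gripper":0.4},
  ],
)

```text
t: 8.5
eef_pos: [521.0, 251.6, 77.4]
tcp_rot: [-0.506, -0.002, -0.269]
ft_force: [-1.3, -1.8, 5.7]
opening: 0.691
```

Call:
jog_arm(
  series=[
    {"dx":0,"dy":0,"dz":-0.001,"rx":0,"ry":0,"rz":0,"gripper":0.4},
    {"dx":0,"dy":0,"dz":0,"rx":0,"ry":0,"rz":0,"gripper":0.4},
  ],
)

```text
t: 8.7
eef_pos: [521.0, 251.8, 77.2]
tcp_rot: [-0.504, -0.003, -0.269]
ft_force: [-2.0, -2.1, 12.1]
opening: 0.691
```

Contact at about 12 N. I'll ease off 1 mm, then open.

Call:
jog_arm(
  series=[
    {"dx":0,"dy":0,"dz":0.001,"rx":0,"ry":0,"rz":0,"gripper":0.4},
    {"dx":0,"dy":0,"dz":0,"rx":0,"ry":0,"rz":0,"gripper":0.4},
    {"dx":0,"dy":0,"dz":0,"rx":0,"ry":0,"rz":0,"gripper":0.7},
    {"dx":0,"dy":0,"dz":0,"rx":0,"ry":0,"rz":0,"gripper":0.8},
    {"dx":0,"dy":0,"dz":0,"rx":0,"ry":0,"rz":0,"gripper":0.9},
    {"dx":0,"dy":0,"dz":0,"rx":0,"ry":0,"rz":0,"gripper":1},
    {"dx":0,"dy":0,"dz":0,"rx":0,"ry":0,"rz":0,"gripper":1},
  ],
)

```text
t: 9.4
eef_pos: [520.9, 251.5, 76.6]
tcp_rot: [-0.508, -0.002, -0.269]
ft_force: [-0.4, 0.4, -0.1]
opening: 0.973
```

```bash
python3 s.py; python3 - <<'E'
from h import *
im=env.read_camera("wrist")[:,:,::-1]; cv2.imwrite("pics/wrist3.png",im)
E
```

```text
9.4 [-0.074  0.779  2.151  1.646  1.034 -1.331] [520.9 251.5  76.6] F [-0.4  0.4 -0.1] op 0.9728069032680917
[[0.964, 0.233, 0.128], [-0.266, 0.842, 0.47], [0.002, -0.487, 0.874]]
jaw yaw -15.430115475386174 tilt 60.87884497885807 jaw z 0.0019398258417196307 grasp [519.  244.7  80.4]
```

View pics/wrist3.png

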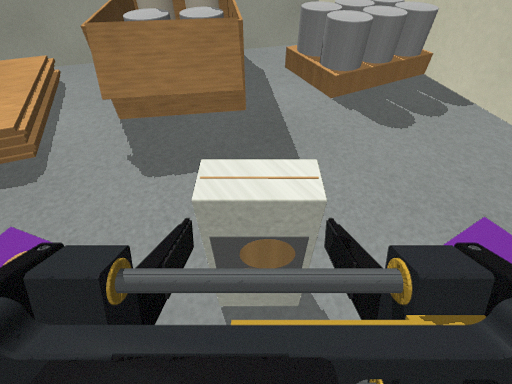

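The wrist view shows the carton standing free between the open fingers: top edge at row 160 to 200, with a finger gap on both sides. I'll retract along the tool axis.

Call:
jog_arm(
  series=[
    {"dx":-0.002,"dy":-0.008,"dz":0.005,"rx":0,"ry":0,"rz":0,"gripper":1},
    {"dx":-0.0035,"dy":-0.0125,"dz":0.007,"rx":0,"ry":0,"rz":0,"gripper":1},
    {"dx":-0.005,"dy":-0.017,"dz":0.01,"rx":0,"ry":0,"rz":0,"gripper":1},
    {"dx":-0.005,"dy":-0.017,"dz":0.01,"rx":0,"ry":0,"rz":0,"gripper":1},
    {"dx":-0.005,"dy":-0.017,"dz":0.015,"rx":0,"ry":0,"rz":0,"gripper":1},
    {"dx":-0.005,"dy":-0.017,"dz":0.02,"rx":0,"ry":0,"rz":0,"gripper":1},
    {"dx":0,"dy":0,"dz":0.035,"rx":0,"ry":0,"rz":0,"gripper":1},
    {"dx":0,"dy":0,"dz":0.04,"rx":0,"ry":0,"rz":0,"gripper":1},
    {"dx":0,"dy":0,"dz":0.035,"rx":-4,"ry":1.1,"rz":0,"gripper":1},
  ],
)

```text
t: 10.35
eef_pos: [494.9, 161.8, 254.4]
tcp_rot: [-0.582, 0.0, -0.271]
ft_force: [0.5, -0.4, -0.2]
opening: 1.0
```

```bash
python3 s.py; python3 - <<'E'
from h import *
st=env.state()
im=env.read_camera("wrist")[:,:,::-1]; cv2.imwrite("pics/wrist4.png",im)
im=env.read_camera("scene")[:,:,::-1]; cv2.imwrite("pics/scene4.png",im); cv2.imwrite("pics/scene4c.png",cv2.resize(im[60:240,200:400],None,fx=3,fy=3))
E
```

```text
10.35 [-0.261  0.365  2.097  1.186  1.122 -0.8  ] [494.9 161.8 254.4] F [ 0.5 -0.4 -0.2] op 0.9995672428726705
[[0.963, 0.224, 0.148], [-0.268, 0.805, 0.53], [-0.0, -0.55, 0.835]]
jaw yaw -15.551560722519607 tilt 56.64763028023507 jaw z -0.0002131619043574673 grasp [493.1 155.3 258.8]
```

View pics/wrist4.png

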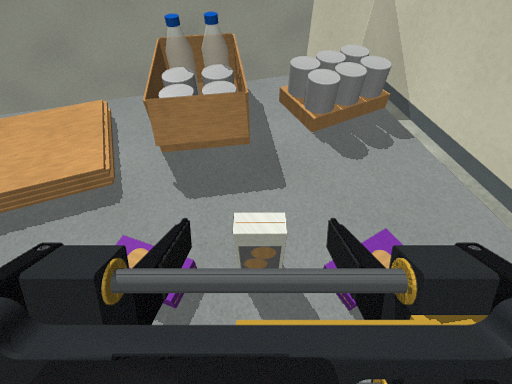

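View pics/scene4c.png

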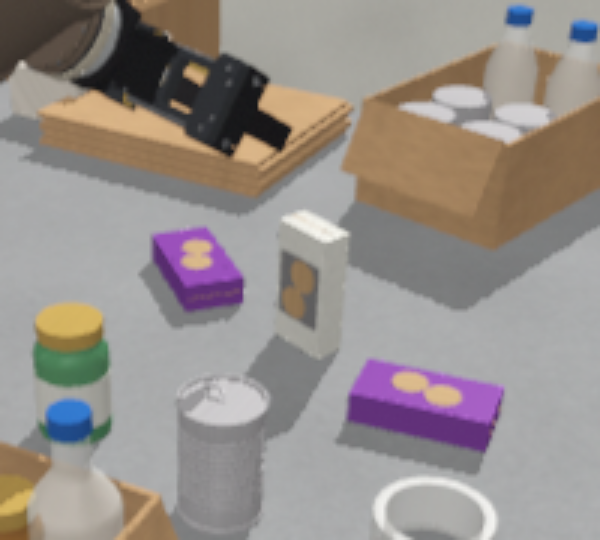

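The scene crop shows the carton standing by itself, with everything else undisturbed. I'll measure its top face for the regrasp.

```bash
python3 - <<'E'
from h import *
st=env.state()
im=cv2.imread("pics/wrist4.png"); hsv=cv2.cvtColor(im,cv2.COLOR_BGR2HSV)
m=((hsv[...,2]>190)&(hsv[...,1]<50)).astype(np.uint8); m[:200]=0;m[240:]=0;m[:,:225]=0;m[:,295:]=0
m=cv2.morphologyEx(m,cv2.MORPH_CLOSE,np.ones((3,3)))
pts=np.argwhere(m)[:,::-1].astype(np.int32); h=cv2.convexHull(pts)[:,0]
print(len(pts),pts.min(0),pts.max(0),rect(wray(h,130,st)))
im=env.read_camera("top")[:,:,::-1].copy(); cv2.imwrite("pics/top4.png",im); hsv=cv2.cvtColor(im,cv2.COLOR_BGR2HSV)
m=((hsv[...,2]>150)&(hsv[...,1]<45)).astype(np.uint8)
n,l,s,c=cv2.connectedComponentsWithStats(m)
for i in range(1,n):
    if s[i,4]>60 and s[i,0]<220:
        h=cv2.convexHull(np.argwhere(l==i)[:,::-1].astype(np.int32))[:,0]; print(s[i],rect(ray("top",h,130)))
cv2.imwrite("pics/top4c.png",cv2.resize(im[120:280,80:260],None,fx=3.3,fy=3.3))
E
```

```text
1104 [233 213] [286 233] (array([524.7208252 , 258.11425781]), [30.043682098388672, 66.25533294677734], np.float32(164.93279))
[   0    0  135   27 2550] (array([942.41265869, 427.12530518]), [61.4561882019043, 311.4422302246094], np.float32(90.04889))
[159   0  25  14 204] (array([960.07672119, 186.61198425]), [31.941789627075195, 51.865909576416016], np.float32(84.250465))
[197   0  29  12 152] (array([960.51800537,  95.29865265]), [25.811511993408203, 63.85438919067383], np.float32(90.04885))
[ 0 77  5 21 74] (array([769.04803467, 565.8359375 ]), [9.214365005493164, 46.304561614990234], np.float32(3.484969))
[123 182  23  33 460] (array([522.00488281, 254.89303589]), [33.53916931152344, 67.84007263183594], np.float32(164.57922))
```

View pics/top4c.png

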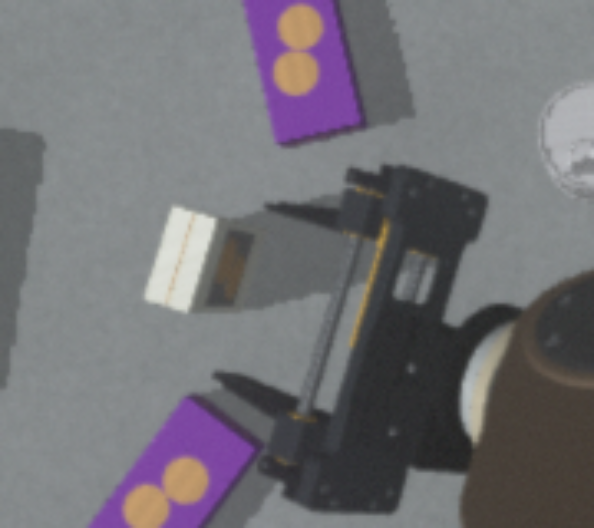

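Top view gives the top centre at (522,255), 164.6°, 33.5 x 67.8 mm. Kinematics predicts (521.7,254.5). Wrist gives (524.7,258), which I trust less at that slant. I'll use (522,255) and turn the tool to vertical above it.

Call:
jog_arm(
  series=[
    {"dx":0,"dy":0,"dz":0.01,"rx":-7.8,"ry":2.14,"rz":0,"gripper":1},
    {"dx":0,"dy":0.005,"dz":0,"rx":-7.8,"ry":2.14,"rz":0,"gripper":1},
    {"dx":0.005,"dy":0.015,"dz":0,"rx":-7.8,"ry":2.14,"rz":0,"gripper":1},
    {"dx":0.005,"dy":0.018,"dz":0,"rx":-7.8,"ry":2.14,"rz":0,"gripper":1},
    {"dx":0.005,"dy":0.018,"dz":0,"rx":-7.8,"ry":2.14,"rz":0,"gripper":1},
    {"dx":0.005,"dy":0.018,"dz":0,"rx":-7.8,"ry":2.14,"rz":0,"gripper":1},
    {"dx":0.005,"dy":0.015,"dz":0,"rx":-7.8,"ry":2.14,"rz":0,"gripper":1},
    {"dx":0.002,"dy":0.003,"dz":0,"rx":0,"ry":0,"rz":0,"gripper":1},
    {"dx":0,"dy":0,"dz":0,"rx":0,"ry":0,"rz":0,"gripper":1},
    {"dx":0,"dy":0,"dz":0,"rx":0,"ry":0,"rz":0,"gripper":1},
  ],
)

```text
t: 11.5
eef_pos: [520.7, 251.6, 262.0]
tcp_rot: [-1.55, 0.004, -0.267]
ft_force: [0.1, 0.4, -0.6]
opening: 0.997
```

```bash
python3 s.py; python3 - <<'E'
from h import *
st=env.state()
im=env.read_camera("wrist")[:,:,::-1].copy(); cv2.imwrite("pics/wrist5.png",im);hsv=cv2.cvtColor(im,cv2.COLOR_BGR2HSV)
m=((hsv[...,2]>150)&(hsv[...,1]<45)).astype(np.uint8)
n,l,s,c=cv2.connectedComponentsWithStats(m)
for i in range(1,n):
    if s[i,4]>300:
        h=cv2.convexHull(np.argwhere(l==i)[:,::-1].astype(np.int32))[:,0]; print(s[i],rect(wray(h,130,st)))
E
```

```text
11.5 [0.327 0.385 1.636 0.022 1.112 0.584] [520.7 251.6 262. ] F [ 0.1  0.4 -0.6] op 0.9969306894349693
[[0.965, 0.002, 0.264], [-0.264, 0.021, 0.964], [-0.004, -1.0, 0.021]]
jaw yaw -15.278741066219299 tilt 1.196752094268222 jaw z -0.0036958253407957664 grasp [520.7 251.4 270. ]
[ 230  156   59   45 1898] (array([524.35803223, 264.23104858]), [50.50238800048828, 65.61480712890625], np.float32(164.81766))
[415 227  67  18 664] (array([724.48474121, 137.94104004]), [21.947307586669922, 79.07860565185547], np.float32(164.85785))
[232 302  25  22 378] (array([457.7305603 ,  97.61631775]), [31.34652328491211, 32.40483093261719], np.float32(168.6086))
```

View pics/wrist5.png

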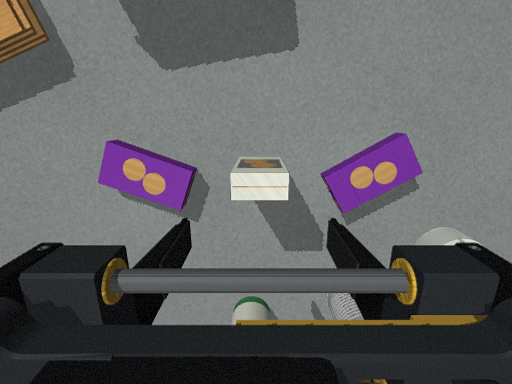

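The wrist view shows the standing carton's top face in columns 231-288, rows 173-200, with its far broad face above it. It is centred between the fingers.

```bash
python3 - <<'E'
from h import *
st=env.state()
print(wray([[231,173],[288,173],[289,200],[230.5,200],[259.6,186.5]],130,st).round(1))
E
```

```text
[[496.  278.1 130. ]
 [557.4 261.4 130. ]
 [551.1 230.4 130. ]
 [486.2 248.1 130. ]
 [522.7 254.7 130. ]]
```

Call:
jog_arm(
  series=[
    {"dx":0.0015,"dy":0.0033,"dz":-0.02,"rx":-1.16,"ry":0.32,"rz":0,"gripper":1},
    {"dx":0,"dy":0,"dz":-0.03,"rx":0,"ry":0,"rz":0,"gripper":1},
    {"dx":0,"dy":0,"dz":-0.03,"rx":0,"ry":0,"rz":0,"gripper":1},
    {"dx":0,"dy":0,"dz":-0.02,"rx":0,"ry":0,"rz":0,"gripper":1},
    {"dx":0,"dy":0,"dz":0,"rx":0,"ry":0,"rz":0,"gripper":1},
  ],
)

```text
t: 12.05
eef_pos: [521.4, 254.6, 159.8]
tcp_rot: [-1.574, 0.006, -0.268]
ft_force: [-0.2, 0.3, 0.4]
opening: 1.003
```

```bash
python3 s.py
```

```text
12.05 [3.400e-01 5.040e-01 1.739e+00 1.000e-03 9.050e-01 6.080e-01] [521.4 254.6 159.8] F [-0.2  0.3  0.4] op 1.0029146429174525
[[0.964, -0.007, 0.264], [-0.264, -0.002, 0.964], [-0.006, -1.0, -0.004]]
jaw yaw -15.336555604350076 tilt -0.20711427463069154 jaw z -0.005913074486182002 grasp [521.4 254.7 167.8]
```

Call:
jog_arm(
  series=[
    {"dx":0.0005,"dy":0,"dz":-0.02,"rx":-0.08,"ry":-0.29,"rz":0,"gripper":1},
    {"dx":0,"dy":0,"dz":-0.025,"rx":0,"ry":0,"rz":0,"gripper":1},
    {"dx":0,"dy":0,"dz":-0.018,"rx":0,"ry":0,"rz":0,"gripper":1},
    {"dx":0,"dy":0,"dz":0,"rx":0,"ry":0,"rz":0,"gripper":1},
    {"dx":0,"dy":0,"dz":0,"rx":0,"ry":0,"rz":0,"gripper":0.8},
    {"dx":0,"dy":0,"dz":0,"rx":0,"ry":0,"rz":0,"gripper":0.72},
    {"dx":0,"dy":0,"dz":0,"rx":0,"ry":0,"rz":0,"gripper":0.6},
    {"dx":0,"dy":0,"dz":0,"rx":0,"ry":0,"rz":0,"gripper":0.4},
    {"dx":0,"dy":0,"dz":0,"rx":0,"ry":0,"rz":0,"gripper":0.4},
    {"dx":0,"dy":0,"dz":0,"rx":0,"ry":0,"rz":0,"gripper":0.4},
  ],
)

```text
t: 13.05
eef_pos: [523.4, 256.0, 100.8]
tcp_rot: [-1.57, -0.005, -0.267]
ft_force: [-1.0, 0.0, 5.6]
opening: 0.695
```

```bash
python3 s.py
```

```text
13.05 [ 0.343  0.582  1.789 -0.004  0.766  0.612] [523.4 256.  100.8] F [-1.   0.   5.6] op 0.6946315576740025
[[0.965, 0.005, 0.263], [-0.263, -0.001, 0.965], [0.005, -1.0, 0.0]]
jaw yaw -15.271898044359975 tilt 0.02384856180097682 jaw z 0.004855496950022714 grasp [523.4 256.  108.8]
```

Regripped at an opening of 66 mm with the bottom at z=0, so the TCP sits 100.8 mm above the lower end. I'll lift it high.

Call:
jog_arm(
  series=[
    {"dx":0,"dy":0,"dz":0.005,"rx":0,"ry":0,"rz":0,"gripper":0.4},
    {"dx":0,"dy":0,"dz":0.015,"rx":0,"ry":0,"rz":0,"gripper":0.4},
    {"dx":0,"dy":0,"dz":0.025,"rx":0,"ry":0,"rz":0,"gripper":0.4},
    {"dx":0,"dy":0,"dz":0.03,"rx":0,"ry":0,"rz":0,"gripper":0.4},
    {"dx":0,"dy":0,"dz":0.03,"rx":0,"ry":0,"rz":0,"gripper":0.4},
    {"dx":0,"dy":0,"dz":0.03,"rx":0,"ry":0,"rz":0,"gripper":0.4},
    {"dx":0,"dy":0,"dz":0.03,"rx":0,"ry":0,"rz":0,"gripper":0.4},
    {"dx":0,"dy":0,"dz":0.03,"rx":0,"ry":0,"rz":0,"gripper":0.4},
    {"dx":0,"dy":0,"dz":0.03,"rx":0,"ry":0,"rz":0,"gripper":0.4},
    {"dx":0,"dy":-0.005,"dz":0.02,"rx":0,"ry":0,"rz":-1,"gripper":0.4},
    {"dx":0,"dy":-0.015,"dz":0.005,"rx":0,"ry":0,"rz":-2,"gripper":0.4},
  ],
)

```text
t: 14.15
eef_pos: [523.4, 236.2, 352.2]
tcp_rot: [-1.569, -0.007, -0.319]
ft_force: [-0.6, 0.1, -2.9]
opening: 0.695
```

```bash
python3 s.py
```

```text
14.15 [ 0.31   0.313  1.504 -0.002  1.318  0.63 ] [523.4 236.2 352.2] F [-0.6  0.1 -2.9] op 0.6954619360053915
[[0.949, 0.007, 0.314], [-0.314, -0.0, 0.95], [0.007, -1.0, 0.002]]
jaw yaw -18.28606191768367 tilt 0.10379633105572093 jaw z 0.0065829792130119025 grasp [523.4 236.2 360.2]
```

Call:
jog_arm(
  series=[
    {"dx":0.002,"dy":-0.022,"dz":0,"rx":0,"ry":0,"rz":-2.5,"gripper":0.4},
    {"dx":0.002,"dy":-0.026,"dz":0,"rx":0,"ry":0,"rz":-3.1,"gripper":0.4},
    {"dx":0.002,"dy":-0.026,"dz":0,"rx":0,"ry":0,"rz":-3.1,"gripper":0.4},
    {"dx":0.002,"dy":-0.026,"dz":0,"rx":0,"ry":0,"rz":-3.1,"gripper":0.4},
    {"dx":0.002,"dy":-0.026,"dz":0,"rx":0,"ry":0,"rz":-3.1,"gripper":0.4},
    {"dx":0.002,"dy":-0.026,"dz":0,"rx":0,"ry":0,"rz":-3.1,"gripper":0.4},
    {"dx":0.002,"dy":-0.026,"dz":0,"rx":0,"ry":0,"rz":-3.1,"gripper":0.4},
    {"dx":0.002,"dy":-0.026,"dz":0,"rx":0,"ry":0,"rz":-3.1,"gripper":0.4},
    {"dx":0.002,"dy":-0.026,"dz":0,"rx":0,"ry":0,"rz":-3.1,"gripper":0.4},
    {"dx":0.002,"dy":-0.026,"dz":0,"rx":0,"ry":0,"rz":-3.1,"gripper":0.4},
    {"dx":0.002,"dy":-0.026,"dz":0,"rx":0,"ry":0,"rz":-3.1,"gripper":0.4},
    {"dx":0.002,"dy":-0.026,"dz":0,"rx":0,"ry":0,"rz":-3.1,"gripper":0.4},
  ],
)

```text
t: 15.35
eef_pos: [546.4, -73.8, 349.1]
tcp_rot: [-1.572, -0.003, -0.962]
ft_force: [-0.0, -0.2, -2.2]
opening: 0.696
```

Call:
jog_arm(
  series=[
    {"dx":0.002,"dy":-0.026,"dz":0,"rx":0,"ry":0,"rz":-3.1,"gripper":0.4},
    {"dx":0.002,"dy":-0.026,"dz":0,"rx":0,"ry":0,"rz":-3.1,"gripper":0.4},
    {"dx":0.002,"dy":-0.026,"dz":0,"rx":0,"ry":0,"rz":-3.1,"gripper":0.4},
    {"dx":0.002,"dy":-0.026,"dz":0,"rx":0,"ry":0,"rz":-3.1,"gripper":0.4},
    {"dx":0.002,"dy":-0.026,"dz":0,"rx":0,"ry":0,"rz":-3.1,"gripper":0.4},
    {"dx":0.002,"dy":-0.026,"dz":0,"rx":0,"ry":0,"rz":-3.1,"gripper":0.4},
    {"dx":0.002,"dy":-0.022,"dz":0,"rx":0,"ry":0,"rz":-3,"gripper":0.4},
    {"dx":0.002,"dy":-0.015,"dz":0,"rx":0,"ry":0,"rz":-2,"gripper":0.4},
    {"dx":0.002,"dy":-0.01,"dz":0,"rx":0,"ry":0,"rz":0,"gripper":0.4},
    {"dx":0,"dy":0,"dz":0,"rx":0,"ry":0,"rz":0,"gripper":0.4},
    {"dx":0,"dy":0,"dz":0,"rx":0,"ry":0,"rz":0,"gripper":0.4},
  ],
)

```text
t: 16.45
eef_pos: [565.2, -274.6, 350.0]
tcp_rot: [-1.571, -0.004, -1.369]
ft_force: [0.4, -0.5, -2.0]
opening: 0.696
```

```bash
python3 s.py; python3 - <<'E'
from h import *
for n in ("scene","top"):
    im=env.read_camera(n); cv2.imwrite(f"pics/{n}6.png",im[:,:,::-1])
E
```

```text
16.45 [-0.556  0.404  1.371 -0.003  1.365  0.813] [ 565.2 -274.6  350. ] F [ 0.4 -0.5 -2. ] op 0.6958471919820548
[[0.201, 0.0, 0.98], [-0.98, -0.004, 0.201], [0.004, -1.0, -0.0]]
jaw yaw -78.42737134574521 tilt -0.022224135889625875 jaw z 0.0036753045685932184 grasp [ 565.2 -274.6  358. ]
```

View pics/scene6.png

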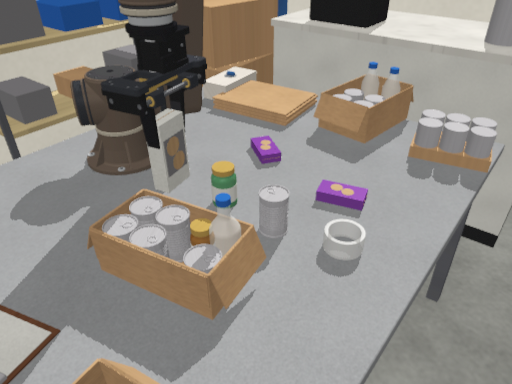

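View pics/top6.png

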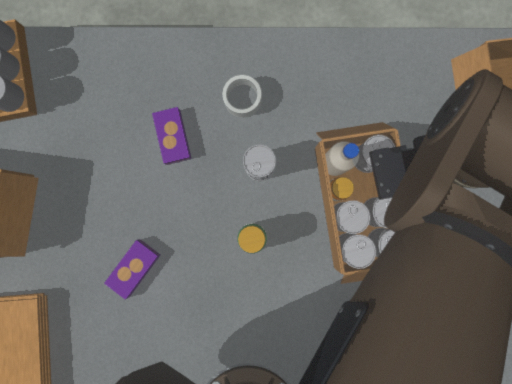

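The scene and top views show the carton held upright, high beside and over the gap. The bench jar (252,239), bench tin (260,161), tape roll and parcel are all unmoved. I'll centre it and come down towards rim + 20 mm, i.e. TCP z of about 241.

Call:
jog_arm(
  series=[
    {"dx":0.001,"dy":-0.006,"dz":0,"rx":0.2,"ry":0.04,"rz":-1.2,"gripper":0.4},
    {"dx":0.0005,"dy":-0.006,"dz":-0.01,"rx":0,"ry":0,"rz":-1.1,"gripper":0.4},
    {"dx":0,"dy":0,"dz":-0.02,"rx":0,"ry":0,"rz":0,"gripper":0.4},
    {"dx":0,"dy":0,"dz":-0.02,"rx":0,"ry":0,"rz":0,"gripper":0.4},
    {"dx":0,"dy":0,"dz":-0.015,"rx":0,"ry":0,"rz":0,"gripper":0.4},
    {"dx":0,"dy":0,"dz":-0.01,"rx":0,"ry":0,"rz":0,"gripper":0.4},
    {"dx":0,"dy":0,"dz":0,"rx":0,"ry":0,"rz":0,"gripper":0.4},
    {"dx":0,"dy":0,"dz":0,"rx":0,"ry":0,"rz":0,"gripper":0.4},
  ],
)

```text
t: 17.35
eef_pos: [566.9, -287.3, 275.5]
tcp_rot: [-1.571, -0.001, -1.41]
ft_force: [0.2, -0.1, -0.8]
opening: 0.693
```

```bash
python3 s.py; python3 - <<'E'
from h import *
im=env.read_camera("wrist")[:,:,::-1].copy(); cv2.imwrite("pics/wrist7.png",im)
im=env.read_camera("scene")[:,:,::-1].copy(); cv2.imwrite("pics/scene7.png",im)
c=np.array([524.03,-262.46]);a=np.radians(9.3);R=np.array([[np.cos(a),-np.sin(a)],[np.sin(a),np.cos(a)]])
P=[np.r_[c+R@v,120] for v in ([145,80],[145,-80],[-145,-80],[-145,80])]
s=cv2.resize(im[100:310,70:290],None,fx=2.7,fy=2.7,interpolation=cv2.INTER_CUBIC)
for q in proj("scene",P+[[566,-286,120]]): cv2.circle(s,tuple(np.int32((q-[70,100])*2.7+.85)),2,(0,0,255),-1)
cv2.imwrite("pics/scene7c.png",s)
E
```

```text
17.35 [-5.730e-01  4.640e-01  1.467e+00 -1.000e-03  1.210e+00  8.380e-01] [ 566.9 -287.3  275.5] F [ 0.2 -0.1 -0.8] op 0.6931777486926344
[[0.16, 0.0, 0.987], [-0.987, -0.001, 0.16], [0.001, -1.0, 0.0]]
jaw yaw -80.79186337448513 tilt 0.006958621271961686 jaw z 0.000932482983995897 grasp [ 566.9 -287.3  283.5]
```

View pics/scene7c.png

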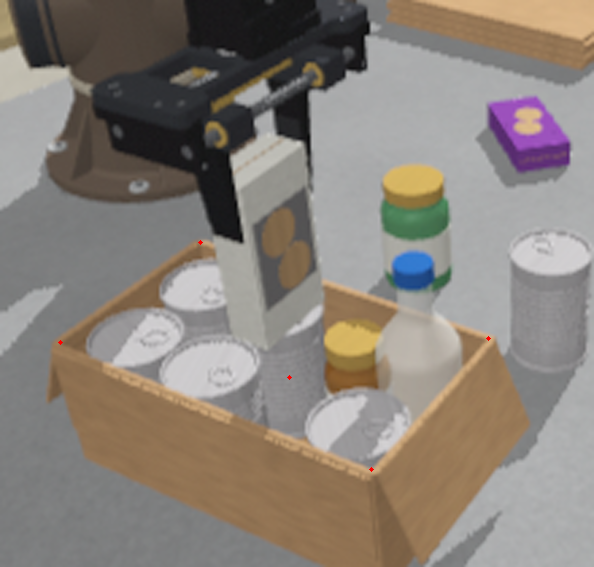

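View pics/wrist7.png

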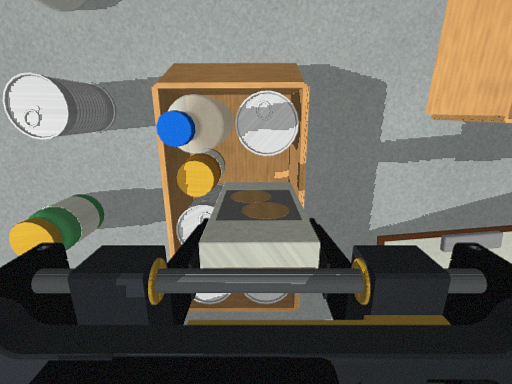

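The rim corners I derived from the top view land on the parcel's rim in the scene view, so the gap pose holds. Now I'll overlay the expected carton corners to check its tilt and centring.

```bash
python3 - <<'E'
from h import *
st=env.state();p=st["eef_pos"];R=Ro.from_euler("xyz",st["tcp_rot"]).as_matrix();j=R[:,0];t=R[:,2];u=-R[:,1]
im=cv2.imread("pics/scene7.png"); f=5; o=np.array([135,140])
s=cv2.resize(im[140:240,135:215],None,fx=f,fy=f,interpolation=cv2.INTER_CUBIC)
C=[p+a*33*j+b*16*t+h*u for h in(-100.8,29.2) for a in(-1,1) for b in(-1,1)]
q=proj("scene",C)
for k,x in enumerate(q): cv2.circle(s,tuple(np.int32((x-o+.5)*f)),2,(0,0,255) if k<4 else (0,200,0),-1)
print(q.round(1).tolist())
cv2.imwrite("pics/s7d.png",s)
im=cv2.imread("pics/wrist7.png"); cv2.imwrite("pics/w7d.png",cv2.resize(im[170:290,180:340],None,fx=4,fy=4,interpolation=cv2.INTER_CUBIC))
E
```

```text
[[177.6, 207.0], [190.6, 211.5], [155.8, 225.0], [169.3, 230.1], [169.4, 149.0], [183.6, 152.9], [144.8, 164.9], [159.5, 169.4]]
```

View pics/s7d.png

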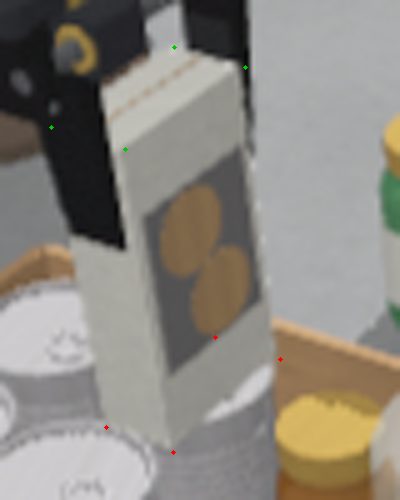

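View pics/w7d.png

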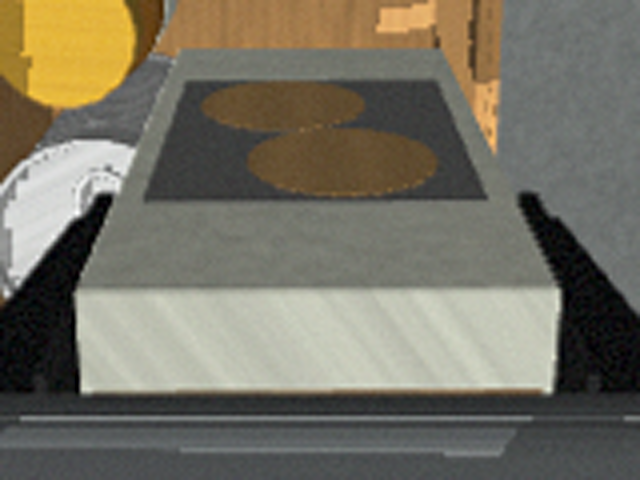

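```bash
python3 - <<'E'
from h import *
st=env.state();R=Ro.from_euler("xyz",st["tcp_rot"]).as_matrix();i=env.camera_info("wrist");M=i["mount"]
g=lambda u,v:(180+(u+.5)/4-.5,170+(v+.5)/4-.5)
uv=np.array([g(76,287),g(560,287),g(443,50),g(176,50)])
obj=np.array([[-33,65,0],[33,65,0],[33,-65,0],[-33,-65,0]],float) # y up along carton
n,rv,tv,er=cv2.solvePnPGeneric(obj,uv,i["camera_matrix"],None,flags=cv2.SOLVEPNP_IPPE)
for k in range(n):
    Rc=M[:3,:3]@Ro.from_rotvec(rv[k][:,0]).as_matrix(); c=M[:3,:3]@tv[k][:,0]+M[:3,3]
    print(er[k],"face centre in tool",c.round(1),"up in world",(R@Rc[:,1]).round(3),"width dir",(R@Rc[:,0]).round(3), "norm world",(R@Rc[:,2]).round(3))
    print("carton centre world",(st["eef_pos"]+R@(c-16*Rc[:,2]*np.sign(Rc[2,2]))).round(1))
E
```

```text
[0.46181507] face centre in tool [-1.4 36.1 14.3] up in world [ 0.009 -0.012  1.   ] width dir [ 0.156 -0.988 -0.013] norm world [-0.988 -0.156  0.007]
carton centre world [ 565.2 -286.1  240.1]
[34.67359617] face centre in tool [ -1.  -21.6  21.9] up in world [-0.603 -0.108 -0.791] width dir [ 0.164 -0.986  0.01 ] norm world [ 0.781  0.123 -0.612]
carton centre world [ 575.9 -284.7  307.5]
```

The carton is upright to within about 0.9°. Its centre is (565.2,-286.1) against the gap at (566.4,-285.9), its width direction is at 98.9-99.2° against 99.3° wanted, and its bottom is at z≈175. I'll lower it 35 mm.

Call:
jog_arm(
  series=[
    {"dx":0.001,"dy":0,"dz":-0.008,"rx":0,"ry":0,"rz":0,"gripper":0.4},
    {"dx":0,"dy":0,"dz":-0.01,"rx":0,"ry":0,"rz":0,"gripper":0.4},
    {"dx":0,"dy":0,"dz":-0.01,"rx":0,"ry":0,"rz":0,"gripper":0.4},
    {"dx":0,"dy":0,"dz":-0.005,"rx":0,"ry":0,"rz":0,"gripper":0.4},
    {"dx":0,"dy":0,"dz":0,"rx":0,"ry":0,"rz":0,"gripper":0.4},
    {"dx":0,"dy":0,"dz":0,"rx":0,"ry":0,"rz":0,"gripper":0.4},
    {"dx":0,"dy":0,"dz":0,"rx":0,"ry":0,"rz":0,"gripper":0.4},
  ],
)

```text
t: 18.15
eef_pos: [567.9, -287.2, 242.6]
tcp_rot: [-1.57, -0.001, -1.41]
ft_force: [0.4, 0.6, -1.6]
opening: 0.694
```

```bash
python3 s.py
```

```text
18.15 [-5.720e-01  4.920e-01  1.509e+00 -1.000e-03  1.140e+00  8.380e-01] [ 567.9 -287.2  242.6] F [ 0.4  0.6 -1.6] op 0.6937028429263447
[[0.16, 0.001, 0.987], [-0.987, -0.001, 0.16], [0.001, -1.0, 0.0]]
jaw yaw -80.77464251269538 tilt 0.020053603289741075 jaw z 0.0011140659529735863 grasp [ 567.9 -287.2  250.6]
```

Bottom ≈ 141.8 mm. A small trim, a settle, then a last look.

Call:
jog_arm(
  series=[
    {"dx":-0.0005,"dy":0.0005,"dz":-0.0015,"rx":0,"ry":0,"rz":0,"gripper":0.4},
    {"dx":0,"dy":0,"dz":0,"rx":0,"ry":0,"rz":0,"gripper":0.4},
    {"dx":0,"dy":0,"dz":0,"rx":0,"ry":0,"rz":0,"gripper":0.4},
    {"dx":0,"dy":0,"dz":0,"rx":0,"ry":0,"rz":0,"gripper":0.4},
    {"dx":0,"dy":0,"dz":0,"rx":0,"ry":0,"rz":0,"gripper":0.4},
  ],
)

```text
t: 18.65
eef_pos: [567.3, -286.6, 240.8]
tcp_rot: [-1.571, -0.001, -1.41]
ft_force: [-1.1, -0.0, -2.2]
opening: 0.696
```

```bash
python3 s.py; python3 - <<'E'
from h import *
a=env.read_camera("wrist")[:,:,::-1].copy(); cv2.imwrite("pics/wrist8.png",a)
im=env.read_camera("scene")[:,:,::-1].copy(); cv2.imwrite("pics/scene8.png",im); cv2.imwrite("pics/w8d.png",cv2.resize(a[150:290,180:340],None,fx=4,fy=4,interpolation=cv2.INTER_CUBIC))
E
```

```text
18.65 [-5.710e-01  4.920e-01  1.513e+00 -1.000e-03  1.136e+00  8.390e-01] [ 567.3 -286.6  240.8] F [-1.1 -0.  -2.2] op 0.6961057202802566
[[0.16, 0.0, 0.987], [-0.987, -0.001, 0.16], [0.001, -1.0, -0.0]]
jaw yaw -80.77479168703087 tilt -0.001720882532864267 jaw z 0.0007209304325364596 grasp [ 567.3 -286.6  248.8]
```

View pics/scene8.png

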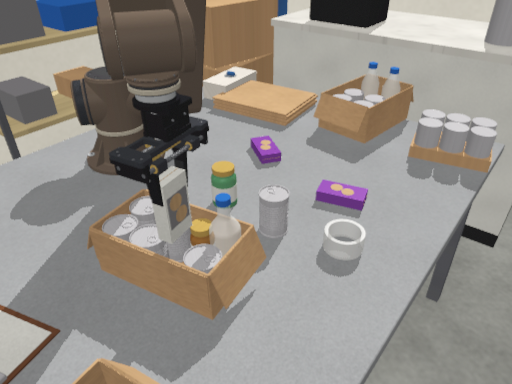

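View pics/wrist8.png

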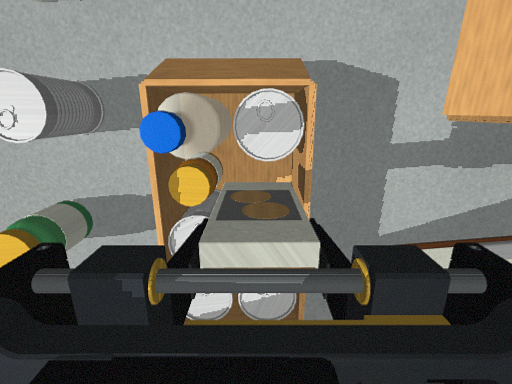

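The scene view shows the carton (172,205) upright over the gap, with the jar, tin, tape roll and packed goods all in place. In the wrist view the carton is unchanged in the grip, with no slip. Handing in.

```bash
python3 -c "
from cell import env
print(env.job_done(), env.state()['t'])"
```

```text
the job is handed in; nothing more can be done
the job is handed in; nothing more can be done
```

The carton was stood on a small end and released, and it stood by itself. I then picked it up from the top and carried it high over the bench things and the parcel wall. It is now held upright and still over the gap, and the job was handed in about 19 s in.

**Last checks:**
- **Height:** the lower end is at about z = 140 mm, 20 mm above the rim, worked out from the arm's pose and the fixed grip height.
- **Centring:** the carton's centre is about (565.8, -285.4), against the gap at (566.4, -285.9). It was measured 35 mm higher and carried down by the arm's own readings.
- **Turn and tilt:** yaw is within about 0.5° of the parcel's, and the carton is upright to about 0.9°.
- **Grip:** the jaws are open 66 mm and the last wrist picture shows no slip.
- **Surroundings:** the last scene picture shows the bench things, parcel and packed goods where they were. The largest force in the readings at the end of each move was about 12 N, while setting the carton down.

**Disagreements:**
- The slanted wrist view of the standing carton was about 3–4 mm off the other estimates, so I didn't use it.
- The scene overlay was about 1–2 pixels off the expected carton outline, a few mm at that range; the stated calibration is good to about 2 mm.

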